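# Fit the pink nozzle tube to the balloon inflator

## Task

Take the pink nozzle tube out of the wooden stand and push it, tip up, into the balloon inflator's open push-in outlet: through the grip and on, by feel, until it bottoms on the stop inside, without ramming it. Then tug it upwards with 10 to 20 N to prove that the grip holds, let go, and leave it standing fully home in the outlet and everything else undisturbed.

Things in the scene. Friction and masses are not known exactly. Their poses are not given: they have to be found in the camera images.
- nozzle: the pink nozzle tube (white band near its tip): rigid, round, 16 mm in diameter, 104 mm long, 40 to 85 g. Origin: centre of its foot, the end that goes into the outlet; z runs along the tube to its tip. The foot is bevelled to 10 mm over its first 4 mm; straight from 4 to 84 mm, then tapering to a 9 mm tip
- nozzle_grip (a point): where to grip the pink nozzle: on its axis, 66 mm above the foot; the fingers then stay clear of the outlet's collar and the tip clear of the palm. A grip of 45 N across its sides holds without slipping
- outlet (a point): centre of the open outlet's mouth, at the rim of its blue collar when the collar is out, 167 mm above the table; z up along the bore. The rim funnels from 24 mm to a bore of 18.4 mm; sprung grip jaws begin 9 mm below it and resist with 6 to 10 N while the tube slides in. The hard stop that the foot must reach lies 26 to 33 mm below this point: see the point jaws
- jaws (a point): centre of the ring of four grip jaws, 12 mm below outlet; under it a 17.4 mm guide bore leads to the stop. The stop's depth differs from unit to unit and can only be felt, as a steep rise of the force on top of the steady grip resistance: about 15 N in all is firmly home. Over 25 N on the stop is ramming
- collar (a joint): the outlet's blue release collar (28 mm wide, 33 mm lip), m pressed down: 0 = out, 0.0075 = fully in, which frees the tube. It carries the jaws on a cone: the tube sliding in takes it down about 0.003; a tug draws it up and tightens the grip, to about 0.0012 at 10 N and 0.0003 at 18 N, the tube rising 1 to 2 mm; let go, it rests near 0.0025
- inflator: electric balloon inflator, fixed: teal box with a white deck, 170 (x) by 220 (y) by 125 mm high, origin under its centre. On the deck, at x = -20 mm, stand two grey outlets 38 mm across: at y = +55 mm the open one with the blue collar, at y = -55 mm one closed by a red cap, 161 mm above the table (not used)
- stand: fixed wooden nozzle stand, 60 (x) by 210 (y) by 36 mm high, origin under its centre, with three upright holes 17.5 mm wide and 26 mm deep (bottom 10 mm above the table) at y = -70, 0 and 70 mm. It holds the pink, blue and yellow nozzles in any order; close the fingers along its x, across the row
- nozzle_blue: pale blue nozzle tube, 16 mm by 100 mm, origin at its foot; stays in the stand
- nozzle_yellow: yellow nozzle tube, 16 mm by 96 mm, origin at its foot; stays in the stand
- spool: ribbon spool, pale pink and green, 64 mm across, 40 mm high, standing beyond the work; origin under its centre
- tumbler: blue cup, 72 mm across, 70 mm high, standing beyond the work; origin under its centre
There are look-alikes about, which are no part of the job. What is meant by the nozzle is not green, and is the smaller of those in its own colour.

How it is judged (in metres and radians):
On the way, in this order (a step that is already met when the one before it is completed fails the run):
1. the pink nozzle is in the outlet with its foot on the stop inside (within 1 mm) (distance between nozzle and seat_c0 below 0.003 m and angle between nozzle's own z axis and vertical below 0.08 rad), for 0.1 s.
2. it is tugged upwards with about 10 N or more and the grip holds: the tug draws the collar up, the foot stays within 5 mm of the stop (value of joint collar below 0.0015 m and distance between nozzle and seat_c0 below 0.007 m), for 0.1 s.
At the end, for the whole second after the job is handed in: the pink nozzle stands tip up in the open outlet, upright within 0.08 rad, on the outlet's axis within 3 mm, its foot within 3 mm of the stop (centre of the 4 mm thick stop pad within 5 mm), at rest and let go (distance between nozzle and seat_c0 below 0.005 m and horizontal distance between nozzle and outlet below 0.003 m and angle between nozzle's own z axis and vertical below 0.08 rad and linear speed of nozzle below 0.01 m/s); the robot touches nothing.
It fails at once if the nozzle is rammed against the stop with over 25 N (contact force between nozzle and seat_c0 above 25 N).
It fails at once if the nozzle is wrenched in the outlet (a tug well over 20 N: jaw and wall contacts add up to over 80 N) (contact force between nozzle and inflator above 80 N).
It fails at once if another nozzle is shifted in the stand or taken out (over 8 mm) (distance of any of nozzle_blue, nozzle_yellow from where it was at the start of the episode above 0.008 m).
It fails at once if the spool or the cup is pushed away (over 15 mm) (distance of any of spool, tumbler from where it was at the start of the episode above 0.015 m).
It also fails if it takes over 61 s, if anything falls off the work surface, if the arm or the gripper's body presses on something with over 40 N, if the wrist force passes 120 N, or if a joint passes its speed limit or range.

## Robot

A 6-joint arm with a two-finger parallel gripper is mounted at the origin on the work surface. World frame = base frame: x ahead of the robot, y to its left, z up, the work surface at z = 0. Lengths are in mm, angles in degrees, forces in N, time in s.
With the tool pointing down it reaches from about 325 to 1000 mm from the base axis. Payload 5.1 kg.
Tool frame: the origin (TCP) lies midway between the tips of the shut fingers; the grasp point (between the pads) lies 19 mm behind it; z points along the fingers, y is the line along which they close (so a half turn about z gives the same grasp; the last joint's range is limited). The gripper opens to 85 mm and grips with 20 to 120 N. Pads are 22 mm wide; open, the fingers measure 114 mm over their backs; the gripper's body (76 mm by 85 mm) begins 54 mm behind the grasp point. The pads swing forward as they close: fully open they stand 13 mm farther back than shut.
Start: joints at [-80.535, 7.093, 94.555, -0, 78.352, -4.733], TCP at [159.394, -630.141, 231.322] pointing down, gripper open.
Joint ranges: [-149.61, 149.61], [-58.7, 133.49], [1.44, 155.28], [-77.14, 257.14], [18.33, 153.61], [-166.67, 166.67]. Speed limits (degrees/s): [147.25, 147.25, 180, 180, 180, 180].

## Interface

Orientations are given as [roll, pitch, yaw] about the fixed x, y, z axes, in that order (R = Rz(yaw) Ry(pitch) Rx(roll)).
In Python, from rig import bot, eyes gives the robot as it stands. The module is installed in compiled form; this text tells all that it offers.
- The arm moves only by the shell command python3 -m inch 'ROWS' [FORCE]. ROWS is text: rows parted by semicolons, each of 7 numbers parted by spaces: the shift along the world's x, y, z in cm, then the turn, a rotation vector about the world's x, y, z in degrees, then the opening, from -1 (shut) to 1 (fully open). In form: tx ty tz ax ay az fingers; .... A call has 1 to 8 rows; each row shifts and turns the commanded pose from where the row before left it; what a row does not reach is not made up. A row lasts 1/8 s, in which the tool goes at most 62.5 mm and 10.7 degrees, less where a joint would pass 70% of its speed; a pose out of reach is approached as far as the arm can. A call is refused whole if a number of a shift passes 6.25 or a number of a turn 10.7, either way. A call with a gripper value outside its range is refused whole. The fingers move at their own pace and stop on an object; FORCE is the grip in N (left out, the last holds). Time passes only in rows, so rows that do not move let the fingers close. It gives the time, the measured TCP pose, the force, the opening and the grip force at its end, in the units of the state.
- bot.get_obs(): the state, without advancing time (a new reading comes with each control period).
- eyes.grab_frame(name): name is "side" or "top"; returns a dict with "img" (384x512x3 uint8, red, green, blue), "range_z" (384x512 float32, mm along the optical axis (not along the pixel's ray), 0 where there is no reading), "fov_y" (degrees; the focal length in pixels is half the picture's height over the tangent of half this angle, whatever the lens; pixels are square), "cx", "cy" (the principal point, pixels), "R" (3x3) and "t" (3): a world point X has camera coordinates R X + t. Camera axes: x right, y down, z forward; pixel columns grow to the right and rows downward; lengths in mm; the calibration is good to about 2 mm. A picture is of the moment at which its call begins.
- bot.job_done(): hands the job in; it is judged then, once.
Trained networks look in the newest picture that a camera, given by its name, has taken for a name from the list of things; names that differ only in an ending like _2 or _b are one class to them, and where a whole thing is asked for, a point or a joint stands for the part that bears it (a point fixed in the world has none). Each returns a list of dicts, best first, with "p" (0 to 1); they miss things now and then, are a little off and sometimes report something else, mostly with a low value. They report only what shows in the picture. A call takes as long as a camera call. They do not tell look-alikes from the thing itself.
- eyes.find_in(camera, thing): "position" ([column, row] as shares, 0 to 1, of the picture: columns of its width, rows of its height, amid what is visible of it).
The state is a dict: "time": time; "q": joint angles; "qd": joint speeds; "tau": joint torques, N m; "tool_pos": TCP position; "orientation": TCP orientation; "force": force on the tool from outside, world axes, zero at the start; "ft_torque": the same for the moment, N m; "grip_width": opening from 0.0 (shut) to 1.0 (fully open); "finger_force": force on a finger pad.
Only numpy, scipy, OpenCV 4.12 (cv2) and the standard library are available. Lean on these libraries where they do the work, as an engineer would, in place of code of your own. Each camera call takes 0.05 s, during which the arm holds its last target. There are 200 camera calls.

## Working session

There is one attempt and no reset: what is moved stays moved. The work goes in short steps, Python scripts to look and compute and a shell command to move; the robot and the scene stay as the last step left them, time stands still between calls to the robot, and variables do not carry over. Pictures are saved under pics/ and viewed, at most 10 in all, crops included, and the job is handed in when it is done.

```bash
mkdir -p pics; cat > h.py <<'E'
from rig import bot, eyes
import numpy as np, cv2
def grab(n):
    return eyes.grab_frame(n)
def world(f,u,v,z=None):
    h,w=f["range_z"].shape; fl=h/2/np.tan(np.radians(f["fov_y"]/2))
    d=np.array([(u-f["cx"])/fl,(v-f["cy"])/fl,1.])
    R=np.array(f["R"]);t=np.array(f["t"])
    if z is None: return R.T@(d*f["range_z"][int(v),int(u)]-t)
    o=-R.T@t; r=R.T@d
    return o+r*(z-o[2])/r[2]
def cloud(f):
    h,w=f["range_z"].shape; fl=h/2/np.tan(np.radians(f["fov_y"]/2))
    u,v=np.meshgrid(np.arange(w),np.arange(h)); Z=f["range_z"]
    P=np.stack([(u-f["cx"])/fl*Z,(v-f["cy"])/fl*Z,Z],-1)
    return (P-np.array(f["t"]))@np.array(f["R"])
E
python3 - <<'E'
from h import *
ims=[]
for n in ("top","side"):
    f=grab(n); np.savez(n+"0.npz",**f)
    cv2.imwrite(f"pics/{n}0.png",f["img"][...,::-1])
    C=-np.array(f["R"]).T@f["t"]; print(n,C.round(),f["fov_y"],f["cx"],f["cy"])
    for th in ("nozzle","outlet","collar","inflator","stand","nozzle_blue","nozzle_yellow","spool","tumbler"):
        for d in eyes.find_in(n,th)[:3]:
            u,v=d["position"][0]*512,d["position"][1]*384
            print(th,round(d["p"],2),round(u),round(v),world(f,u,v).round())
print(bot.get_obs())
E
```

```text
top [ 513.   29. 1049.] 54.167219731600106 258.5857626905441 191.20689918628366
nozzle 0.65 185 169 [693. 209. 120.]
nozzle 0.48 204 178 [670. 159. 126.]
nozzle 0.45 190 220 [567. 195. 104.]
outlet 0.93 354 236 [ 530. -210.  125.]
inflator 0.72 358 235 [ 532. -219.  124.]
stand 0.64 196 222 [565. 191.  35.]
nozzle_blue 0.51 165 216 [579. 262.  89.]
nozzle_yellow 0.58 217 232 [538. 128.  99.]
nozzle_yellow 0.36 358 235 [ 531. -219.  126.]
spool 0.6 324 155 [ 750. -155.   39.]
tumbler 0.82 221 146 [784. 132.   6.]
side [177. 760. 804.] 45.44939530819963 265.14153590040206 185.2742896962467
nozzle 0.75 194 240 [687. 224.  79.]
nozzle 0.73 215 232 [664. 177.  81.]
nozzle 0.58 247 259 [556. 206.  82.]
outlet 0.89 341 167 [ 514. -156.  125.]
inflator 0.7 341 165 [ 511. -152.  133.]
stand 0.94 243 281 [555. 227.  32.]
nozzle_blue 0.73 218 274 [582. 274.  82.]
nozzle_yellow 0.75 270 244 [538. 142.  83.]
spool 0.7 259 171 [ 743. -127.   35.]
spool 0.58 343 170 [ 505. -151.  121.]
tumbler 0.94 195 212 [792. 101.  21.]
tumbler 0.45 218 276 [581. 274.  78.]
{'time': 1.0, 'q': array([-8.05353370e+01,  7.09358243e+00,  9.45552789e+01, -1.45644494e-03,
        7.83549450e+01, -4.73203723e+00]), 'qd': array([-0.06136895, -0.02473122,  0.00233801, -0.05796108, -0.02282219,
        0.02062225]), 'tau': array([-1.18241936e-03, -4.23605955e+01, -3.65765011e+01, -2.77771742e-04,
        4.19952967e-04, -1.07861001e-05]), 'tool_pos': array([ 159.38075311, -630.12919698,  231.3175294 ]), 'orientation': array([-1.79996089e+02,  1.10757877e-03,  1.41969943e+01]), 'force': array([-0.30506314,  0.26504258,  0.2110409 ]), 'ft_torque': array([ 0.04533497, -0.07293011,  0.06600244]), 'finger_force': 0.0, 'grip_width': 1.0019288754741638}
```

View pics/top0.png

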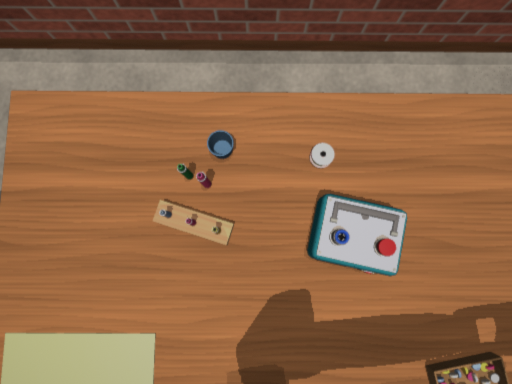

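View pics/side0.png

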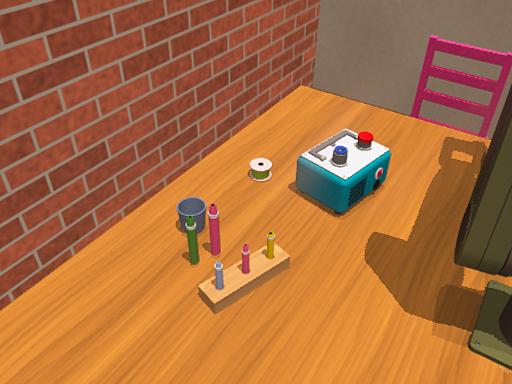

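The top view shows the stand with blue (165,213), pink in the middle (190,221) and yellow (216,230). The larger pink and green look-alikes stand free behind it at (203,180) and (185,171). The blue collar is at (341,237), the red cap at (386,247), and a grey handle lies along the far side of the deck. The side view agrees: pink at (246,259), collar at (340,152).

```bash
cat > m.py <<'E'
from h import *
from scipy.optimize import least_squares
for n in ("top","side"):
    f=dict(np.load(n+"0.npz")); P=cloud(f); hsv=cv2.cvtColor(f["img"],cv2.COLOR_RGB2HSV); H,S,V=[hsv[...,i].astype(int) for i in range(3)]
    ok=f["range_z"]>0; X,Y,Z=P[...,0],P[...,1],P[...,2]
    # stand top
    m=ok&(abs(Z-36)<5)&(X>480)&(X<640)&(Y>60)&(Y<330)&(S>60)&(H>8)&(H<28)
    r=cv2.minAreaRect(np.stack([X[m],Y[m]],1).astype(np.float32)); print(n,"stand",m.sum(),r,np.median(Z[m]))
    m=ok&(Z>118)&(Z<130)&(X>380)&(X<720)&(Y>-400)&(Y<-60)
    r=cv2.minAreaRect(np.stack([X[m],Y[m]],1).astype(np.float32)); print("deck",m.sum(),r,np.median(Z[m]))
    m=ok&(Z>128)&(X>380)&(X<720)&(Y>-400)&(Y<-60)
    for name,c in (("blue",(H>100)&(H<130)&(S>90)),("red",((H<8)|(H>172))&(S>120)),("grey",S<60)):
        k=m&c; print(name,k.sum(),np.percentile(Z[k],[5,50,99]).round(1) if k.any() else '',P[k].mean(0).round(1))
        k=m&c&(Z>(160 if name=="blue" else 152))
        if k.sum()>3: print("  high",k.sum(),(X[k].min()+X[k].max())/2,(Y[k].min()+Y[k].max())/2,np.median(Z[k]),np.ptp(X[k]),np.ptp(Y[k]))
    for name,c in (("pink",((H>160)|(H<2))&(S>80)),("bluen",(H>95)&(H<120)&(S>40)),("yel",(H>22)&(H<35)&(S>150))):
        k=ok&c&(Z>46)&(Z<130)&(X>480)&(X<625)&(Y>60)&(Y<330)
        if k.any(): print(name,k.sum(),P[k].mean(0).round(1),Z[k].min().round(),Z[k].max().round()); 
        # fit a vertical cylinder r=8 to the visible side
        k&=(Z<92)
        if k.sum()>8:
            p=P[k]; s=least_squares(lambda c:np.hypot(p[:,0]-c[0],p[:,1]-c[1])-8,p[:,:2].mean(0)-0.006*(( -f["R"].T@f["t"])[:2]-p[:,:2].mean(0)),loss="soft_l1"); print("  cyl",s.x.round(1),abs(s.fun).mean().round(2))
    im=f["img"]
    cr=im[195:260,140:240] if n=="top" else im[220:310,190:300]
    c2=im[190:280,305:410] if n=="top" else im[120:210,290:400]
    cv2.imwrite(f"pics/c_{n}.png",np.hstack([cv2.resize(cr,(400,300),interpolation=2),cv2.resize(c2,(400,300),interpolation=2)])[...,::-1])
a=cv2.imread("pics/c_top.png");b=cv2.imread("pics/c_side.png");cv2.imwrite("pics/crop.png",np.vstack([a,b]))
E
python3 m.py
```

```text
top stand 1552 ((564.7821655273438, 201.35183715820312), (210.42686462402344, 60.02571487426758), 72.41140747070312) 35.76125022261867
deck 3875 ((534.0015869140625, -226.9092559814453), (207.66004943847656, 158.71682739257812), 77.67340850830078) 124.89813354314134
blue 126 [155.7 165.6 169.5] [ 527.1 -170.3  164.4]
  high 111 526.7513971208581 -169.68099108976094 165.99231750604798 30.35701445355477 31.346526176964602
red 249 [156.7 160.6 163.8] [ 503.3 -275.3  160.3]
  high 242 502.8243359228259 -276.8365937494042 160.6742900149353 37.250917254329465 39.84759056681605
grey 946 [128.3 131.9 160.3] [ 562.3 -228.2  133.5]
  high 54 513.2099792127218 -215.11230409905744 158.8249959712196 62.49652825026834 128.0989292433668
pink 37 [564.2 197.1  93.1] 47.0 116.0
  cyl [564.9 201.4] 0.2
bluen 19 [585.2 262.5  83.2] 49.0 111.0
  cyl [585.8 268.1] 0.35
side stand 1782 ((564.2371215820312, 200.671630859375), (211.0113983154297, 63.81385803222656), 72.74303436279297) 35.503500508634204
deck 1699 ((531.4963989257812, -226.31292724609375), (208.2900390625, 152.46595764160156), 76.57756805419922) 124.6279917477032
blue 76 [157.9 165.2 168.6] [ 526.2 -170.8  164.2]
  high 67 525.6456815923189 -169.76540832088057 165.61153617353443 32.27122023731829 34.31450265273051
red 155 [149.2 159.4 163.6] [ 500.3 -271.   157.9]
  high 134 501.6099467782404 -276.32475902936636 159.88314730007946 41.25786096060972 41.15545501538077
grey 602 [128.7 132.8 159. ] [ 546.9 -211.8  136.4]
  high 60 524.2143059424035 -164.51905536602726 157.5791383696914 35.52634855119186 32.825950398294
pink 134 [561.5 204.4  81.9] 46.0 114.0
  cyl [564.3 200.2] 0.79
bluen 43 [583.5 271.   91.1] 47.0 111.0
  cyl [585.9 266.8] 0.63
yel 60 [540.4 139.1  76.2] 46.0 109.0
  cyl [543.6 133.9] 0.8
```

View pics/crop.png

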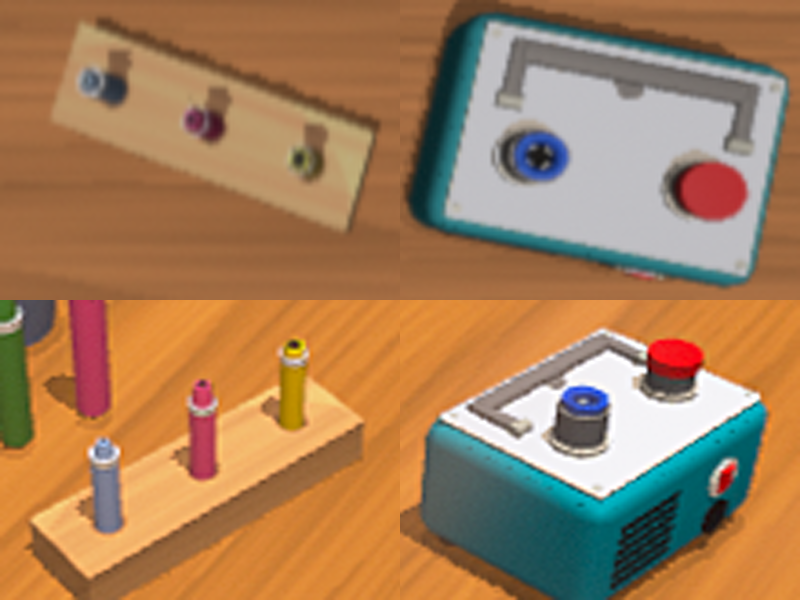

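The crop confirms it. Pink sits in the middle hole of the stand at about (564.7, 201), and the row lies at 72.5°. The collar is at (526.4, −169.7): both cameras agree, and the spacing to the red cap is 109 mm against 110 expected. The target tool yaw is 72.5°, a turn of +58.3°.

```bash
python3 -m inch '2.5 5.2 0 0 0 3.6 0; 2.5 5.2 0 0 0 3.6 0; 2.5 5.2 0 0 0 3.6 0; 2.5 5.2 0 0 0 3.6 0; 2.5 5.2 0 0 0 3.6 0; 2.5 5.2 0 0 0 3.6 0; 2.5 5.2 0 0 0 3.6 0; 2.5 5.2 0 0 0 3.6 0' && python3 -m inch '2.5 5.2 0 0 0 3.6 0; 2.5 5.2 0 0 0 3.6 0; 2.5 5.2 0 0 0 3.6 0; 2.5 5.2 0 0 0 3.6 0; 2.5 5.2 0 0 0 3.6 0; 2.5 5.2 0 0 0 3.6 0; 2.5 5.0 0 0 0 3.6 0; 0 0 0 0 0 0 0'
```

```text
time: 2.0
tool_pos: [359.9, -212.5, 231.7]
orientation: [179.9, -0.0, 43.1]
force: [1.0, -0.5, -0.7]
grip_width: 0.497
finger_force: 0.0
time: 3.0
tool_pos: [535.1, 150.7, 231.0]
orientation: [-180.0, -0.0, 68.5]
force: [0.3, 0.8, 0.2]
grip_width: 0.498
finger_force: 0.0
```

```bash
python3 -m inch '1.5 2.5 0 0 0 2 0; 1.46 2.53 0 0 0 2 0; 0 0 -4 0 0 0 0; 0 0 -4 0 0 0 0; 0 0 0 0 0 0 0; 0 0 0 0 0 0 0' && python3 - <<'E'
from h import *
for n in("top","side"):
    f=grab(n);cv2.imwrite(f"pics/{n}1.png",f["img"][...,::-1])
a=cv2.imread("pics/top1.png")[170:270,120:260];b=cv2.imread("pics/side1.png")[160:320,150:340]
cv2.imwrite("pics/ab.png",np.hstack([cv2.resize(a,(400,286)),cv2.resize(b,(340,286))]))
o=bot.get_obs();print(o["tool_pos"],o["orientation"])
E
```

```text
time: 3.75
tool_pos: [564.8, 197.8, 153.1]
orientation: [179.9, -0.1, 72.2]
force: [1.0, -0.1, 0.6]
grip_width: 0.499
finger_force: 0.0
[565.47721695 198.1638349  154.21404026] [ 1.79785722e+02 -1.29613671e-01  7.21684686e+01]
```

View pics/ab.png

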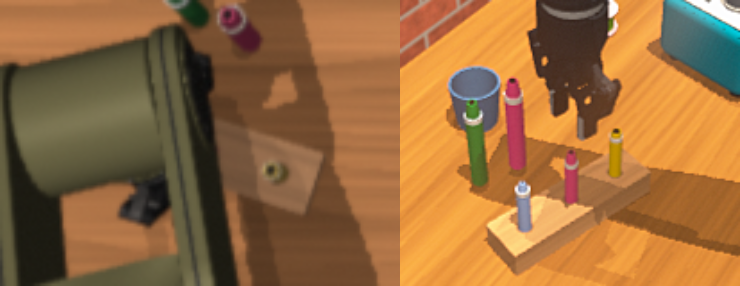

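The gripper is above the pink nozzle, with its fingers lined up across the row. I'll correct y by 3 mm and go down.

```bash
python3 -m inch '0 0.28 -2 0 0 0.3 0; 0 0 -2.5 0 0 0 0; 0 0 -2.5 0 0 0 0; 0 0 -2 0 0 0 0; 0 0 -0.7 0 0 0 0; 0 0 0 0 0 0 0; 0 0 0 0 0 0 0' 45 && python3 -m inch '0 0 0 0 0 0 -1; 0 0 0 0 0 0 -1; 0 0 0 0 0 0 -1; 0 0 0 0 0 0 -1; 0 0 0 0 0 0 -1; 0 0 0 0 0 0 -1; 0 0 0 0 0 0 -1; 0 0 0 0 0 0 -1' 45
```

```text
time: 4.72
tool_pos: [564.9, 201.2, 55.5]
orientation: [179.9, -0.1, 72.5]
force: [-1.0, -0.2, 0.5]
grip_width: 0.499
finger_force: 0.0
time: 5.72
tool_pos: [564.8, 201.1, 55.4]
orientation: [179.9, -0.1, 72.5]
force: [-0.4, -0.1, 6.2]
grip_width: 0.173
finger_force: 44.1
```

```bash
python3 -m inch '0 0 0.5 0 0 0 -1; 0 0 1 0 0 0 -1; 0 0 1.5 0 0 0 -1; 0 0 2.5 0 0 0 -1; 0 0 3.5 0 0 0 -1; 0 0 3.5 0 0 0 -1; 0 0 3.5 0 0 0 -1; 0 0 2.5 0 0 0 -1' && python3 -m inch '-0.2 -2.1 0 0 0 0 -1; -0.5 -5 0 0 0 0 -1; -0.5 -5 0 0 0 0 -1; -0.5 -5 0 0 0 0 -1; -0.5 -5 0 0 0 0 -1; -0.5 -5 0 0 0 0 -1; -0.5 -5 0 0 0 0 -1; -0.6 -5 0 0 0 0 -1' && python3 - <<'E'
from h import *
f=grab("side");np.savez("side2.npz",**f);cv2.imwrite("pics/side2.png",cv2.resize(f["img"][60:270,200:440],(686,600),interpolation=2)[...,::-1])
f=grab("top");np.savez("top2.npz",**f)
o=bot.get_obs();print(o["tool_pos"],o["orientation"],o["force"])
E
```

```text
time: 6.72
tool_pos: [563.4, 201.0, 242.2]
orientation: [-180.0, -0.0, 72.5]
force: [0.3, -0.3, -0.4]
grip_width: 0.171
finger_force: 44.1
time: 7.72
tool_pos: [523.6, -171.9, 237.7]
orientation: [-179.8, -0.0, 72.5]
force: [0.0, -0.5, -0.6]
grip_width: 0.175
finger_force: 44.1
[ 523.36035016 -174.16407548  237.64299325] [-1.79775086e+02  6.80643716e-02  7.21575991e+01] [-0.33417171  0.35659069 -0.76235197]
```

View pics/side2.png

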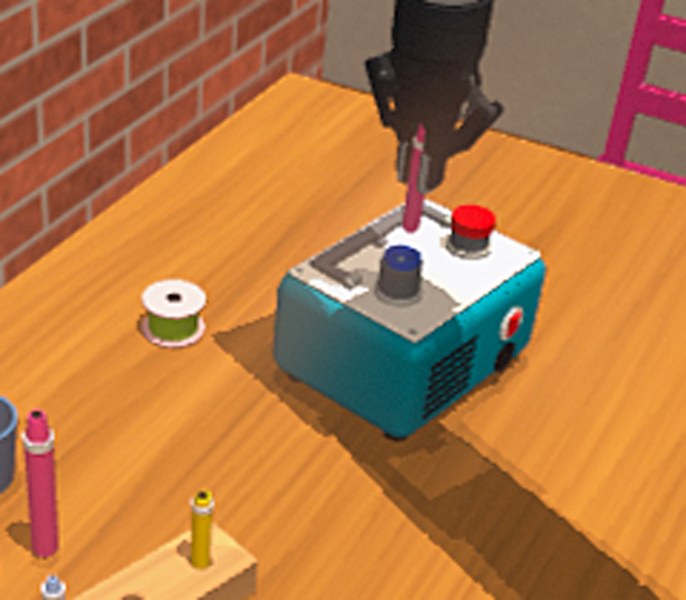

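The nozzle is held upright, its foot at about pixel (344,140) just beyond the collar at (341,150). I'll measure the tube's axis against the collar.

```bash
cat > ax.py <<'E'
from h import *
import sys
from scipy.optimize import least_squares
n=sys.argv[1]; f=dict(np.load(n)); P=cloud(f); hsv=cv2.cvtColor(f["img"],cv2.COLOR_RGB2HSV); H,S=hsv[...,0],hsv[...,1]
k=(f["range_z"]>0)&((H>155)|(H<2))&(S>80)&(P[...,2]>180)&(abs(P[...,0]-523)<40)&(abs(P[...,1]+172)<40)
p=P[k]; p=p[p[:,2]<270]; print(len(p),p.min(0).round(1),p.max(0).round(1))
C=-f["R"].T@f["t"]
z0=200.
s=least_squares(lambda c:np.hypot(p[:,0]-c[0]-c[2]*(p[:,2]-z0),p[:,1]-c[1]-c[3]*(p[:,2]-z0))-8,[523,-174,0,0],loss="soft_l1",x_scale=[1,1,.01,.01]);print("axis@200",s.x.round(3),abs(s.fun).mean())
s=least_squares(lambda c:np.hypot(p[:,0]-c[0],p[:,1]-c[1])-8,[523,-174],loss="soft_l1");print("vertical",s.x.round(2))
k=(f["range_z"]>0)&(H>100)&(H<130)&(S>90)&(P[...,2]>158)&(abs(P[...,0]-526)<30)&(abs(P[...,1]+170)<30)
q=P[k]; print("collar",len(q),((q.min(0)+q.max(0))/2).round(1),np.median(q[:,2]))
o=bot.get_obs();print(o["tool_pos"])
E
python3 ax.py side2.npz; python3 ax.py top2.npz
```

```text
124 [ 514.  -174.   197.1] [ 533.2 -161.3  269.8]
axis@200 [ 5.22985e+02 -1.72593e+02 -2.00000e-03  7.00000e-03] 1.1561688807938078
vertical [ 522.99 -172.39]
collar 84 [ 532.2 -166.9  293.3] 165.17274343312155
[ 523.36035016 -174.16407548  237.64299325]
31 [ 518.1 -172.3  198.5] [ 529.4 -163.7  252.9]
axis@200 [ 5.22970e+02 -1.76994e+02 -1.20000e-02  8.00000e-03] 0.450270951886985
vertical [ 522.72 -176.81]
collar 88 [ 526.8 -168.3  163.7] 166.25734757382529
[ 523.36035016 -174.16407548  237.64299325]
```

```bash
python3 -m inch '0.3 0.44 0 0 0 0 -1; 0 0 -1 0 0 0 -1; 0 0 -0.8 0 0 0 -1; 0 0 0 0 0 0 -1; 0 0 0 0 0 0 -1; 0 0 0 0 0 0 -1' && python3 - <<'E'
from h import *
for n in ("side","top"):
    f=grab(n);np.savez(n+"3.npz",**f)
    im=f["img"][90:180,290:400] if n=="side" else f["img"][190:280,290:400]
    cv2.imwrite(f"pics/{n}3.png",cv2.resize(im,(400,327),interpolation=2)[...,::-1])
cv2.imwrite("pics/st3.png",np.hstack([cv2.imread("pics/side3.png"),cv2.imread("pics/top3.png")]))
E
python3 ax.py side3.npz; python3 ax.py top3.npz
```

```text
time: 8.57
tool_pos: [529.2, -165.6, 221.7]
orientation: [180.0, 0.0, 72.5]
force: [-0.3, -0.5, -0.7]
grip_width: 0.176
finger_force: 44.1
136 [ 520.9 -173.5  180.1] [ 537.7 -154.9  269.8]
axis@200 [ 5.28267e+02 -1.66073e+02  5.00000e-03 -9.00000e-03] 1.157930962338328
vertical [ 528.27 -166.2 ]
collar 69 [ 524.  -170.   170.3] 165.52362926869475
[ 529.20226287 -165.70516715  221.75169236]
18 [ 525.  -161.6  184.5] [ 536.2 -157.1  215.5]
axis@200 [ 5.31772e+02 -1.50832e+02  7.10000e-02 -2.30000e-02] 1.0671666022719026
vertical [ 531.9  -150.86]
collar 42 [ 527.9 -162.8  164.4] 165.99246095338333
[ 529.20226287 -165.70516715  221.75169236]
```

View pics/st3.png

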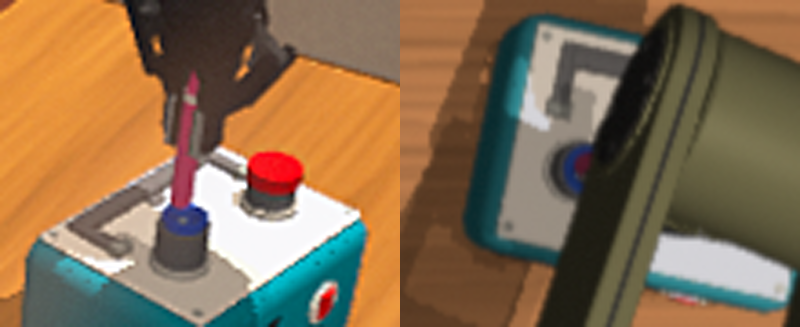

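The tube tip is just over the collar but about 4–5 mm off: the earlier reading was taken before the arm had settled. I'll shift it by (−2.7, −3.9) mm and let it settle.

```bash
python3 -m inch '-0.27 -0.39 0 0 0 0 -1; 0 0 0 0 0 0 -1; 0 0 0 0 0 0 -1; 0 0 0 0 0 0 -1' && python3 -m inch '0 0 -0.3 0 0 0 -1; 0 0 -0.3 0 0 0 -1; 0 0 -0.3 0 0 0 -1; 0 0 0 0 0 0 -1; 0 0 0 0 0 0 -1' && python3 -m inch '0 0 -0.2 0 0 0 -1; 0 0 -0.2 0 0 0 -1; 0 0 0 0 0 0 -1; 0 0 0 0 0 0 -1'
```

```text
time: 9.18
tool_pos: [526.3, -169.6, 221.3]
orientation: [180.0, -0.0, 72.5]
force: [-0.1, -0.8, -0.9]
grip_width: 0.174
finger_force: 44.1
time: 9.8
tool_pos: [526.3, -169.5, 212.4]
orientation: [180.0, -0.0, 72.5]
force: [0.6, 0.0, -0.8]
grip_width: 0.174
finger_force: 44.1
time: 10.3
tool_pos: [526.3, -169.5, 208.3]
orientation: [180.0, -0.0, 72.5]
force: [0.2, 0.4, -1.2]
grip_width: 0.174
finger_force: 44.1
```

```bash
for i in 1 ; do python3 -m inch '0 0 -0.2 0 0 0 -1; 0 0 -0.2 0 0 0 -1; 0 0 0 0 0 0 -1; 0 0 0 0 0 0 -1'; done; python3 -m inch '0 0 -0.2 0 0 0 -1; 0 0 0 0 0 0 -1; 0 0 0 0 0 0 -1';python3 -m inch '0 0 -0.2 0 0 0 -1; 0 0 0 0 0 0 -1; 0 0 0 0 0 0 -1'
```

```text
time: 10.8
tool_pos: [526.3, -169.5, 204.3]
orientation: [-180.0, -0.0, 72.5]
force: [0.9, -0.1, -0.6]
grip_width: 0.174
finger_force: 44.1
time: 11.18
tool_pos: [526.3, -169.5, 202.3]
orientation: [180.0, -0.0, 72.5]
force: [0.4, -0.8, -0.4]
grip_width: 0.178
finger_force: 44.1
time: 11.55
tool_pos: [526.6, -169.8, 201.0]
orientation: [179.9, 0.0, 72.5]
force: [-1.2, -0.9, 3.3]
grip_width: 0.172
finger_force: 44.5
```

```bash
for i in 1; do python3 -m inch '0 0 -0.2 0 0 0 -1; 0 0 0 0 0 0 -1; 0 0 0 0 0 0 -1'; python3 -m inch '0 0 -0.2 0 0 0 -1; 0 0 0 0 0 0 -1; 0 0 0 0 0 0 -1'; python3 -m inch '0 0 -0.2 0 0 0 -1; 0 0 0 0 0 0 -1; 0 0 0 0 0 0 -1';python3 -m inch '0 0 -0.2 0 0 0 -1; 0 0 0 0 0 0 -1; 0 0 0 0 0 0 -1'; done | grep -E "tool|force: \["
```

```text
tool_pos: [526.6, -169.9, 199.0]
force: [-1.1, -1.6, 4.8]
tool_pos: [526.7, -170.0, 197.3]
force: [-1.7, -0.7, 6.5]
tool_pos: [526.3, -169.9, 193.9]
force: [0.4, -3.4, 0.7]
tool_pos: [526.5, -169.9, 192.8]
force: [-0.3, -4.3, 6.2]
```

```bash
(python3 -m inch '0 -0.03 -0.15 0 0 0 -1; 0 0 0 0 0 0 -1; 0 0 0 0 0 0 -1'; python3 -m inch '0 -0.02 -0.15 0 0 0 -1; 0 0 0 0 0 0 -1; 0 0 0 0 0 0 -1';python3 -m inch '0 0 -0.1 0 0 0 -1; 0 0 0 0 0 0 -1; 0 0 0 0 0 0 -1') | grep -E "tool|force: \["
```

```text
tool_pos: [526.5, -170.0, 191.4]
force: [0.0, -3.0, 6.4]
tool_pos: [526.5, -170.1, 189.9]
force: [-0.9, -3.1, 5.0]
tool_pos: [526.5, -170.1, 188.9]
force: [-1.2, -3.3, 5.6]
```

```bash
(python3 -m inch '0 -0.02 -0.1 0 0 0 -1; 0 0 0 0 0 0 -1; 0 0 0 0 0 0 -1'; python3 -m inch '0 0 -0.1 0 0 0 -1; 0 0 0 0 0 0 -1; 0 0 0 0 0 0 -1') | grep -E "tool|force: \["
```

```text
tool_pos: [526.5, -170.1, 188.0]
force: [-2.0, -1.5, 6.2]
tool_pos: [526.5, -170.1, 186.9]
force: [-1.3, -3.3, 5.9]
```

```bash
(python3 -m inch '0 0 -0.08 0 0 0 -1; 0 0 0 0 0 0 -1; 0 0 0 0 0 0 -1') | grep -E "tool|force: \["
```

```text
tool_pos: [526.5, -170.1, 186.2]
force: [-0.9, -3.8, 5.8]
```

```bash
(python3 -m inch '0 0 -0.08 0 0 0 -1; 0 0 0 0 0 0 -1; 0 0 0 0 0 0 -1') | grep -E "tool|force: \["
```

```text
tool_pos: [526.5, -170.1, 185.4]
force: [-1.8, -1.6, 5.9]
```

```bash
(python3 -m inch '0 0 -0.08 0 0 0 -1; 0 0 0 0 0 0 -1; 0 0 0 0 0 0 -1') | grep -E "tool|force: \["
```

```text
tool_pos: [526.5, -170.2, 185.0]
force: [-1.9, -2.4, 7.1]
```

```bash
(python3 -m inch '0 0 -0.08 0 0 0 -1; 0 0 0 0 0 0 -1; 0 0 0 0 0 0 -1') | grep -E "tool|force: \["
```

```text
tool_pos: [526.6, -170.2, 185.0]
force: [-3.3, -2.5, 10.9]
```

The steep rise at 185.0 mm is the stop. I'll bring the force up to about 15 N.

```bash
(python3 -m inch '0 0 -0.08 0 0 0 -1; 0 0 0 0 0 0 -1; 0 0 0 0 0 0 -1'; python3 -m inch '0 0 -0.02 0 0 0 -1; 0 0 0 0 0 0 -1; 0 0 0 0 0 0 -1') | grep -E "tool|force: \["
```

```text
tool_pos: [526.7, -170.2, 185.0]
force: [-4.3, -1.9, 12.9]
tool_pos: [526.7, -170.3, 185.0]
force: [-4.2, -0.9, 14.3]
```

```bash
(python3 -m inch '0 0 0.15 0 0 0 -1; 0 0 0.1 0 0 0 -1; 0 0 0 0 0 0 -1; 0 0 0 0 0 0 -1'; python3 -m inch '0 0 0.1 0 0 0 -1; 0 0 0 0 0 0 -1; 0 0 0 0 0 0 -1'; python3 -m inch '0 0 0.1 0 0 0 -1; 0 0 0 0 0 0 -1; 0 0 0 0 0 0 -1') | grep -E "tool|force: \["
```

```text
tool_pos: [526.5, -170.2, 185.1]
force: [-1.0, -2.7, 6.0]
tool_pos: [526.4, -170.2, 185.4]
force: [0.5, -2.5, 2.4]
tool_pos: [526.3, -170.2, 186.0]
force: [3.6, -3.0, -3.3]
```

```bash
(python3 -m inch '0 0 0.1 0 0 0 -1; 0 0 0 0 0 0 -1; 0 0 0 0 0 0 -1') | grep -E "tool|force: \["
```

```text
tool_pos: [526.2, -170.1, 186.4]
force: [5.3, -3.9, -5.3]
```

```bash
(python3 -m inch '0 0 0.1 0 0 0 -1; 0 0 0 0 0 0 -1; 0 0 0 0 0 0 -1') | grep -E "tool|force: \["
```

```text
tool_pos: [526.1, -170.1, 186.8]
force: [5.3, -5.3, -7.4]
```

```bash
(python3 -m inch '0.04 -0.04 0.12 0 0 0 -1; 0 0 0 0 0 0 -1; 0 0 0 0 0 0 -1') | grep -E "tool|force: \["
```

```text
tool_pos: [526.1, -170.1, 187.1]
force: [6.0, -4.6, -9.9]
```

```bash
(python3 -m inch '0.02 -0.03 0.12 0 0 0 -1; 0 0 0 0 0 0 -1; 0 0 0 0 0 0 -1') | grep -E "tool|force: \["
```

```text
tool_pos: [526.1, -170.2, 187.4]
force: [6.6, -3.7, -13.1]
```

```bash
(python3 -m inch '0 0 0.08 0 0 0 -1; 0 0 0 0 0 0 -1; 0 0 0 0 0 0 -1') | grep -E "tool|force: \["
```

```text
tool_pos: [526.0, -170.1, 187.7]
force: [7.7, -4.9, -14.5]
```

```bash
(python3 -m inch '0 0 0.02 0 0 0 -1; 0 0 0 0 0 0 -1; 0 0 0 0 0 0 -1') | grep -E "tool|force: \["
```

```text
tool_pos: [526.0, -170.2, 187.8]
force: [7.8, -3.3, -14.4]
```

The tug at about 14 N holds. I'll push it gently home again, relax, and let go.

```bash
(python3 -m inch '0 0 -0.2 0 0 0 -1; 0 0 -0.2 0 0 0 -1; -0.03 0.03 -0.2 0 0 0 -1; -0.03 0.04 -0.1 0 0 0 -1; 0 0 0 0 0 0 -1; 0 0 0 0 0 0 -1'; python3 -m inch '0 0 -0.08 0 0 0 -1; 0 0 0 0 0 0 -1; 0 0 0 0 0 0 -1'; python3 -m inch '0 0 -0.08 0 0 0 -1; 0 0 0 0 0 0 -1; 0 0 0 0 0 0 -1') | grep -E "tool|force: \["
```

```text
tool_pos: [526.3, -170.2, 185.6]
force: [0.9, -1.3, 1.7]
tool_pos: [526.5, -170.3, 185.1]
force: [-1.5, -0.6, 6.4]
tool_pos: [526.5, -170.4, 185.0]
force: [-2.0, -1.1, 8.4]
```

```bash
python3 -m inch '0 0 -0.04 0 0 0 -1; 0 0 0 0 0 0 -1; 0 0 0 0 0 0 -1; 0 0 0 0 0 0 -0.3; 0 0 0 0 0 0 0; 0 0 0 0 0 0 0; 0 0 0 0 0 0 0; 0 0 0 0 0 0 0' && python3 - <<'E'
from h import *
f=grab("side");cv2.imwrite("pics/side4.png",cv2.resize(f["img"][80:180,285:405],(600,500),interpolation=2)[...,::-1])
E
```

```text
time: 23.18
tool_pos: [526.2, -170.2, 182.8]
orientation: [-180.0, -0.0, 72.5]
force: [-0.6, 0.2, -0.1]
grip_width: 0.498
finger_force: 0.0
```

View pics/side4.png

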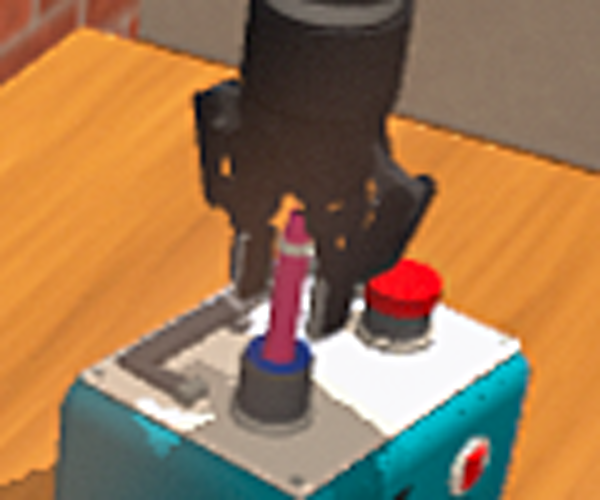

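The tube stands upright in the collar with the fingers open and clear, and no force reads. I'll retreat straight up.

```bash
python3 -m inch '0 0 0.5 0 0 0 0; 0 0 1.5 0 0 0 0; 0 0 2.5 0 0 0 0; 0 0 3.5 0 0 0 0; 0 0 3.5 0 0 0 0; 0 0 2.5 0 0 0 0; 0 0 0 0 0 0 0; 0 0 0 0 0 0 0' && python3 - <<'E'
from h import *
f=grab("side");np.savez("side5.npz",**f);cv2.imwrite("pics/side5.png",cv2.resize(f["img"][60:300,180:420],(600,600),interpolation=2)[...,::-1])
P=cloud(f);hsv=cv2.cvtColor(f["img"],cv2.COLOR_RGB2HSV);H,S=hsv[...,0],hsv[...,1]
k=(((H>155)|(H<2))&(S>80)&(P[...,2]>172)&(abs(P[...,0]-526)<25)&(abs(P[...,1]+170)<25));p=P[k]
print(len(p),p[:,2].min(),p[:,2].max())
for a,b in((172,195),(195,225)):
    q=p[(p[:,2]>a)&(p[:,2]<b)];print(np.median(q,0))
E
```

```text
time: 24.22
tool_pos: [526.0, -170.1, 322.3]
orientation: [-179.9, -0.0, 72.5]
force: [-0.3, 0.7, -0.0]
grip_width: 0.504
finger_force: 0.0
136 172.86655057667656 391.25289144881805
[ 523.87781175 -163.84942578  184.55071314]
[ 523.1874981  -164.5124553   211.33831227]
```

View pics/side5.png

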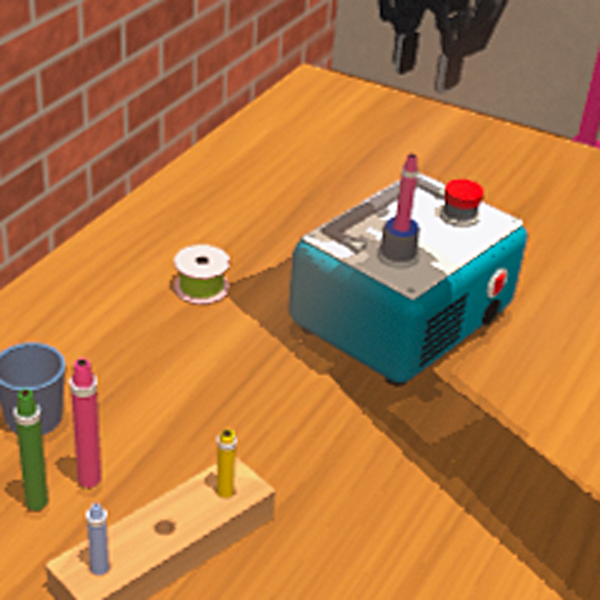

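The nozzle stands upright in the outlet, the other tubes are untouched and the arm is clear.

```bash
python3 -c "
from rig import bot
print(bot.job_done())"
```

```text
the job is handed in; nothing more can be done
None
```

The job is handed in, with no verdict returned: the pink nozzle was pushed home onto the stop at about 14 N, held a tug of about 14 N, was pressed home again and let go, and it stands upright in the outlet with nothing else disturbed in the last camera view.

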